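Hang the key basket on the latching hooks

ROBOT

A 6-joint arm with a two-finger parallel gripper is mounted at the origin on the work surface. World frame = base frame: x ahead of the robot, y to its left, z up, the work surface at z = 0. Lengths are in m, angles in rad, forces in N, time in s.
With the tool pointing down it reaches from about 0.4 to 0.925 m from the base axis. Payload 3.4 kg.
Tool frame: the origin (TCP) lies midway between the tips of the shut fingers; the grasp point (between the pads) lies 19 mm behind it; z points along the fingers, y is the direction in which the jaws open and shut (so a half turn about z gives the same grasp; the last joint's range is limited). The gripper opens to 85 mm and grips with 20 to 120 N. Pads are 22 mm wide; open, the fingers measure 114 mm over their backs; the gripper's body (76 mm by 85 mm) begins 54 mm behind the grasp point. The pads swing forward as they close: fully open they stand 13 mm farther back than shut.
Start: joints at [1.125, 0.307, 1.506, -0, 1.328, -0.073], TCP at [0.209, 0.536, 0.231] pointing down, gripper open.
Joint ranges: [-3.12, 3.12], [-1.05, 2.28], [0.14, 2.33], [-1.42, 4.57], [0.1, 2.73], [-2.68, 2.68]. Speed limits (rad/s): [2.57, 2.57, 3.14, 3.14, 3.14, 3.14].

INTERFACE

Orientations are given as [roll, pitch, yaw] about the fixed x, y, z axes, in that order (R = Rz(yaw) Ry(pitch) Rx(roll)).
In Python, from station import observe, camera, get_calibration, close_job gives the robot as it stands. The module is installed in compiled form; this text tells all that it offers.
- The arm moves only by the tool step_arm, never from a script. Its argument "steps" is a list of rows, each a list of 6 numbers: the shift along the tool's x, y, z in mm, then the turn, a rotation vector about the tool's x, y, z in units of 6 degrees (1.0 is 6 degrees). In form: [[x, y, z, rx, ry, rz], ...]. A call has 1 to 8 rows; each row is the pose to reach, as a shift and turn from the pose commanded when the call began, along the tool's axes at that moment; what a row does not reach only later rows make up. A row lasts 1/10 s, in which the tool goes at most 50 mm and 8.59 degrees, less where a joint would pass 70% of its speed; a pose out of reach is approached as far as the arm can. A call with a gripper value outside its range is refused whole. "gripper" is the closure, from 0 (fully open) to 1 (shut), set as the call begins (left out, the last holds). The fingers move at their own pace and stop on an object; "newtons" is the grip in N (left out, the last holds). Time passes only in rows, so rows that repeat a pose let the fingers close. It gives the time, the measured TCP pose, the force and the opening at its end, in the units of the state.
- observe(): the state, without advancing time (a new reading comes with each control period).
- camera(name): name is "side" or "top"; returns the picture (420x560x3 uint8, red, green, blue); there is no depth.
- get_calibration(name): a dict with "fx", "fy", "cx", "cy" (pixels), "view" (4x4, takes a point from world to camera coordinates). Camera axes: x right, y down, z forward; pixel columns grow to the right and rows downward; lengths in m; the calibration is good to about 2 mm. A picture is of the moment at which its call begins. get_calibration takes no time and is no camera call.
- close_job(): hands the job in, once; it reports no verdict.
The state is a dict: "time": time; "qpos": joint angles; "joint_vel": joint speeds; "tau": joint torques, N m; "ee_pos": TCP position; "tool_rot": TCP orientation; "wrist_force": force on the tool from outside, world axes, zero at the start; "torque": the same for the moment, N m; "width": finger opening in m.
Only numpy, scipy, OpenCV 4.12 (cv2) and the standard library are available. Lean on these libraries where they do the work, as an engineer would, in place of code of your own. Each camera call takes 0.05 s, during which the arm holds its last target.

TASK

Take the wire basket by its wooden grip, unhook it from the open hooks and, without setting it down and keeping it level so that nothing falls out, hang it on the other stand, the one with spring keepers across its hooks. Press the handle bar straight down past both keepers until it bottoms in the hooks, and lean on it with about 20 N (never beyond 25 N) so that it is firmly home; then let go and leave it hanging level, everything else undisturbed.

Things in the scene. Friction and masses are not known exactly. Their poses are not given: they have to be found in the camera images.
- basket_grip (a point): Centre of the basket's flat-sided wooden grip, 14 (x) x 50 (y) x 18 (z) mm: pinch it with the fingers closing along x. It sits in the middle of a straight round bar, 7 mm thick, along y, bare from y = 25 to 65 mm either side; the bar lies in the hooks at y = +-42 mm. Axes: x across the bar, y along it, z up.
- basket: Steel wire basket, 100 (x) x 150 (y) mm, rim 45 mm high, 0.22 to 0.36 kg. A rigid handle (it does not swing) stands in its middle plane: legs at y = +-73 mm carry the bar, whose axis is 140 mm above the underside. Origin: centre of the underside; z up when level. A remote control (35 g) and a small round tin (25 g) lie loose in it.
- open_stand: Heavy fixed stand, two plain open wire hooks at y = +-42 mm pointing to its +x; the basket hangs there at the start. Origin on the marble under the middle of its base plate, 180 (x) x 170 (y) x 14 mm. Post 22 mm square at x = -70 mm, 236 mm tall; yoke along y at x = -40 mm with its top at 235 mm; hooks of 8 mm wire run from it at 230 mm height.
- open_seat (a point): Middle between the open stand's two shallow V-shaped seats, on the axis of a seated bar, at x 35, y 0, z 200 mm of the stand; axes as the stand's. Each hook's mouth, from 9 mm behind to 9 mm before the seat, opens upwards; hook back and lip rise 34 and 38 mm above it, the lip flares to 21 mm in front; the V's underside is 12 mm below it.
- latch_stand: Second heavy fixed stand of the same shape and sizes, hooks to its +x, but with a sprung steel flap (keeper) across each hook's mouth. Its collar with the hooks is clamped firmly on the post up to 9 mm higher or lower than on the open stand; that height is not reported and has to be felt or seen. Origin and axes as for the open stand.
- latch_seat (a point): Middle between the latch stand's seats: exact in plan (x 35, y 0 mm of the stand), but its height, 200 mm, is only nominal: the true seat is up to 9 mm above or below. Axes as the stand's. To reach either stand's seats the hooks pass between bar and tray, over the lips from +x; the tray is under the hooks until the bar is 75 mm out.
- latch_mouth (a point): Middle between the two keepers, nominally 22 mm above the latch seat (same unknown height shift). Each keeper is 16.5 mm long, 3 mm thick, hinged at the hook's back, level when shut. A bar pressed from above swings both down (4 to 9 N for the two; the basket's weight alone does not); they snap shut over it when it is 3 to 4 mm above the seat.
- remote_center (a point): Centre of the black remote control lying in the basket, 34 x 58 x 14 mm.
- coin_cup_rim (a point): Centre of the mouth of the stainless coin cup, 68 mm across, 70 mm tall, standing among the stands. To be left alone.
- glass_bowl_rim (a point): Centre of the mouth of the cobalt glass bowl, 150 mm across, 55 mm tall. To be left alone.
- hairbrush_center (a point): Middle of the wooden hairbrush lying bristles down, 215 mm long, 62 mm wide, 35 mm tall. To be left alone.
- phone_stand_c (a point): Middle of the aluminium phone stand, 90 x 75 mm and 115 mm tall, 60 mm above its foot. To be left alone.
- diffuser_c (a point): Middle of the amber glass jar, 64 mm across, 100 mm tall. To be left alone.
Not all that is in view belongs to the job. There is more than one size of the part that bears remote_center; the job needs the smallest.

How it is judged:
On the way, in this order (a step that is already met when the one before it is completed fails the run):
1. the basket is lifted off the open hooks and carried clear of them in the fingers (contact force between basket and open_stand below 0.1 N and contact force between basket and the fingers above 1 N and horizontal distance between basket_grip and open_seat above 0.07 m), for 0.1 s.
2. held in the fingers, the bar is pressed past the keepers and bottoms in the latching hooks with 14 N or more (contact force between basket and latch_stand above 14 N and contact force between basket and the fingers above 1 N and horizontal distance between basket_grip and latch_seat below 0.008 m and height (world z) of basket_grip below 0.2115 m), for 0.04 s.
At the end, for the whole second after the job is handed in: The basket hangs released and at rest in the latch stand's hooks: bar within 8 mm of the seats in plan and under the keepers (bar axis 188 to 211.5 mm above the marble, as the collar is set; on top of the keepers it is higher), within 7 degrees of level, remote control still in it (horizontal distance between basket_grip and latch_seat below 0.008 m and height (world z) of basket_grip between 0.188 and 0.2115 m and angle between basket's own z axis and vertical below 0.12 rad and contact force between basket and latch_stand above 1 N and linear speed of basket below 0.02 m/s and angular speed of basket below 0.25 rad/s and contact force between basket and the fingers below 0.05 N and z of remote_center in the frame of basket between 0 and 0.04 m and horizontal distance between remote_center and basket below 0.08 m); the robot touches nothing.
It fails at once if the hooks of the latch stand are loaded with more than 30 N (contact force between basket and latch_stand above 30 N).
It fails at once if the open hooks are strained with more than 30 N (contact force between basket and open_stand above 30 N).
It fails at once if the basket is tipped more than 14 degrees (angle between basket's own z axis and vertical above 0.25 rad).
It fails at once if the basket is dropped or set down (height (world z) of basket_grip below 0.175 m).
It fails at once if a bystander is moved by more than 20 mm (distance of any of coin_cup_rim, glass_bowl_rim, hairbrush_center, phone_stand_c, diffuser_c from where it was at the start of the episode above 0.02 m).
It also fails if it takes over 64 s, if anything falls off the work surface, if the arm or the gripper's body presses on something with over 40 N, if the wrist force passes 120 N, or if a joint passes its speed limit or range.

## Working session

There is one attempt and no reset: what is moved stays moved. The work goes in short steps, Python scripts to look and compute and a tool call to move; the robot and the scene stay as the last step left them, time stands still between calls to the robot, and variables do not carry over. Pictures are saved under pics/ and viewed, and the job is handed in when it is done.

Besides the shell and the picture viewer there is one more tool, called after "Call:" as name([rows], argument=value, ...), one row to a line, values as JSON. step_arm: Moves the arm, as the interface text tells. Its arguments: {"type":"object","properties":{"steps":{"type":"array"},"gripper":{"type":"number"},"newtons":{"type":"number"}},"required":["steps"]}

```bash
mkdir -p pics; python3 - <<'E'
from station import *
import cv2,json
s=observe();print({k:s[k] for k in ('time','ee_pos','tool_rot','wrist_force','width')})
for n in('side','top'):
    cv2.imwrite(f'pics/{n}0.png',camera(n)[:,:,::-1]);c=get_calibration(n);print(n,c)
E
```

```text
{'time': 0.0, 'ee_pos': array([0.20863057, 0.53506164, 0.23038745]), 'tool_rot': array([-3.13956674e+00, -1.24747698e-04,  2.76979833e+00]), 'wrist_force': array([ 0.25455188,  0.66976227, -0.25471522]), 'width': 0.0854355910320466}
side {'fx': 452.2097972785771, 'fy': 452.2097972785771, 'cx': 284.3282638356024, 'cy': 208.0918668402812, 'view': array([[ 0.90308281, -0.42936637,  0.00927125, -0.53513792],
       [-0.30831299, -0.66319835, -0.6819905 ,  0.24466261],
       [ 0.29897246,  0.61303545, -0.73130226,  1.08586543],
       [ 0.        ,  0.        ,  0.        ,  1.        ]])}
top {'fx': 490.2791875998605, 'fy': 490.2791875998605, 'cx': 284.7940959277521, 'cy': 214.97153698007793, 'view': array([[-0.02518925, -0.99965757,  0.00708821, -0.01955475],
       [-0.99859681,  0.02483086, -0.04677439,  0.56315985],
       [ 0.04658236, -0.00825647, -0.99888033,  1.34716123],
       [ 0.        ,  0.        ,  0.        ,  1.        ]])}
```

View pics/side0.png

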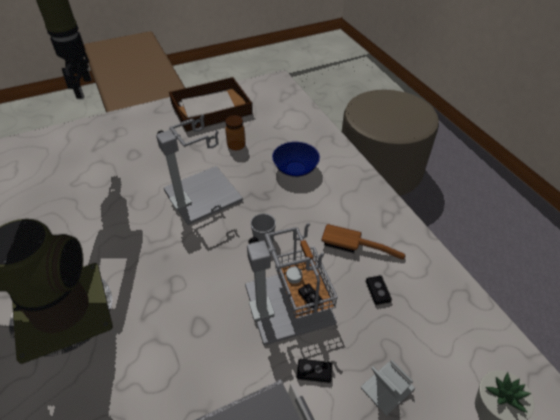

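View pics/top0.png

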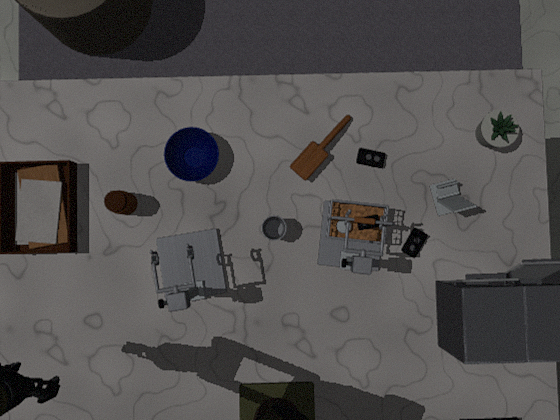

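The open stand with the basket is around top (355,230). The latch stand is at about (190,270), with the cup between them at (273,228). I'll zoom in next.

```bash
python3 - <<'E'
import cv2,numpy as np
t=cv2.imread('pics/top0.png');s=cv2.imread('pics/side0.png')
def g(im): return np.clip(255*(im/255.)**0.6,0,255).astype('uint8')
def z(im,x0,y0,x1,y1,f,n): cv2.imwrite(n,cv2.resize(g(im[y0:y1,x0:x1]),None,fx=f,fy=f,interpolation=cv2.INTER_CUBIC))
z(t,310,190,430,280,6,'pics/tz1.png');z(t,140,215,270,315,6,'pics/tz2.png')
z(s,230,200,350,350,4,'pics/sz1.png');z(s,150,110,250,250,4,'pics/sz2.png')
E
```

```text
(no output)
```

View pics/tz1.png

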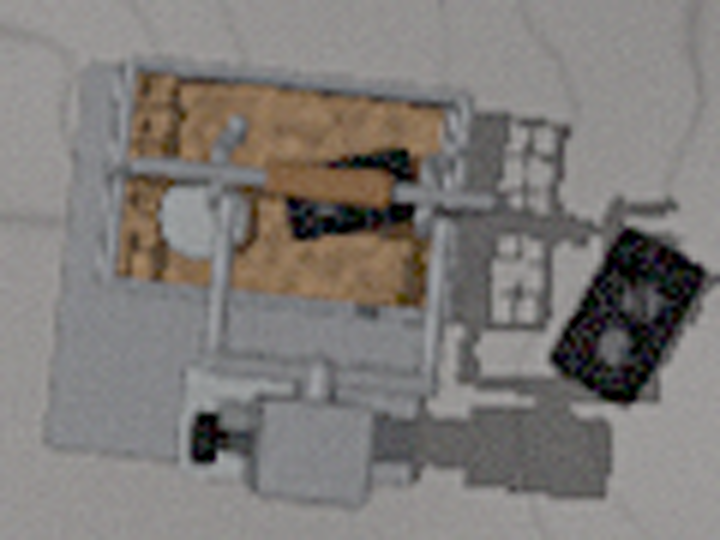

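View pics/tz2.png

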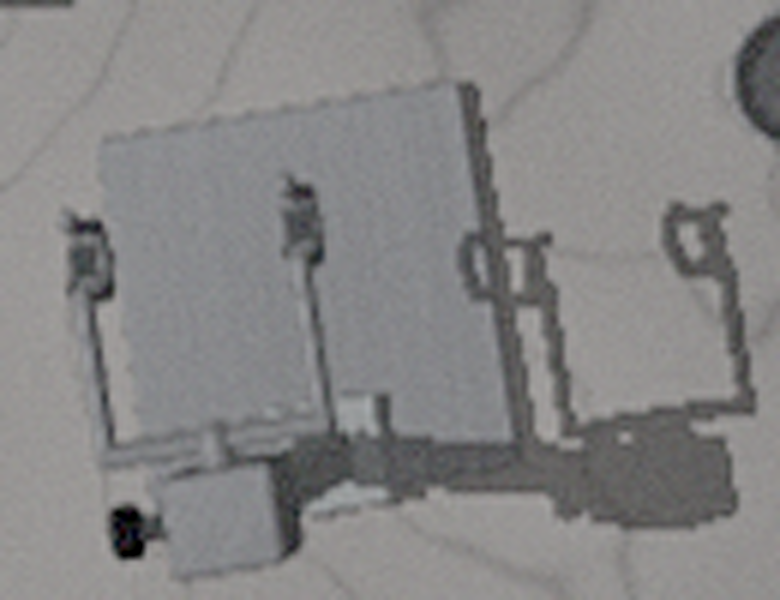

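View pics/sz1.png

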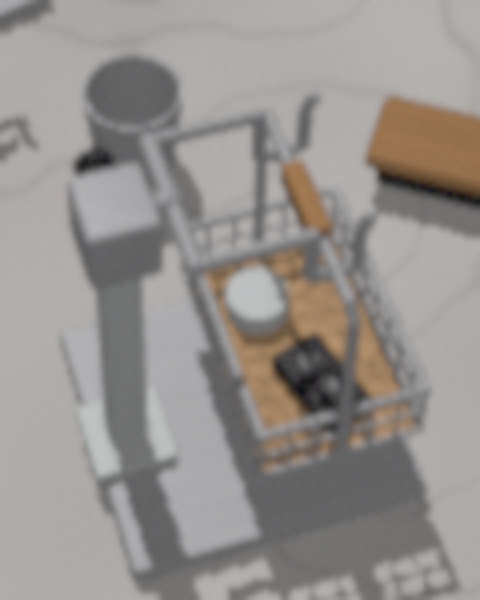

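View pics/sz2.png

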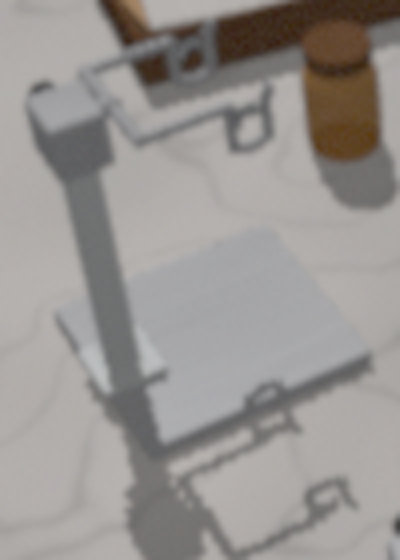

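```bash
cat > h.py <<'E'
import numpy as np
from station import *
C={n:get_calibration(n) for n in('side','top')}
def ray(n,p):
    c=C[n];V=c['view'];R=V[:3,:3];t=V[:3,3]
    d=R.T@np.array([(p[0]-c['cx'])/c['fx'],(p[1]-c['cy'])/c['fy'],1.]);return -R.T@t,d/np.linalg.norm(d)
def onz(n,p,z):
    o,d=ray(n,p);return o+d*(z-o[2])/d[2]
def tri(pt,ps):
    o1,d1=ray('top',pt);o2,d2=ray('side',ps)
    A=np.stack([d1,-d2],1);k=np.linalg.lstsq(A,o2-o1,rcond=None)[0]
    a=o1+k[0]*d1;b=o2+k[1]*d2;return (a+b)/2,np.linalg.norm(a-b)
def proj(n,P):
    c=C[n];q=c['view'][:3,:3]@np.asarray(P)+c['view'][:3,3];return np.array([c['fx']*q[0]/q[2]+c['cx'],c['fy']*q[1]/q[2]+c['cy']])
def cr(off,f,p): return np.array([(p[0]+.5)/f-.5+off[0],(p[1]+.5)/f-.5+off[1]])
T1=lambda *p:cr((310,190),6,p);T2=lambda *p:cr((140,215),6,p)
S1=lambda *p:cr((230,200),4,p);S2=lambda *p:cr((150,110),4,p)
E
python3 - <<'E'
from h import *
np.set_printoptions(precision=4,suppress=True)
print('grip',tri(T1(330,184),S1(306,197)))
print('grip ends L',tri(T1(266,178),S1(292,167)),'R',tri(T1(392,190),S1(320,229)))
print('bar ends',tri(T1(115,165),S1(266,115)),tri(T1(492,202),S1(355,300)))
print('latch base top', [onz('top',T2(*p),.014) for p in((100,140),(462,85),(512,443))])
print('latch base side', [onz('side',S2(*p),.014) for p in((262,228),(372,355),(160,448),(55,312))])
print('latch lip tips L',tri(T2(68,213),S2(212,22)),'R',tri(T2(290,178),S2(268,90)))
print('latch arm-yoke corner L',tri(T2(107,453),S2(82,75)),'R',tri(T2(330,425),S2(138,140)))
print('latch arm at keeper back',tri(T2(90,292),S2(176,42)),tri(T2(307,262),S2(230,107)))
print('open base top',[onz('top',T1(*p),.014) for p in((85,63),(45,445))])
print('open base side',[onz('side',S1(*p),.014) for p in((62,335),(140,572),(0,0))])
for n,p in(('cup',(273,228)),('bowl',(192,154)),('diff',(121,203)),):print(n,onz('top',p,.06))
E
```

```text
grip (array([ 0.5362, -0.2219,  0.2052]), np.float64(2.7301290081291678e-05))
grip ends L (array([ 0.5399, -0.1974,  0.2009]), np.float64(0.0011208721216472643)) R (array([ 0.5326, -0.2457,  0.2079]), np.float64(0.0011565350802751487))
bar ends (array([ 0.55  , -0.1406,  0.1785]), np.float64(0.0066781339651652)) (array([ 0.5289, -0.2878,  0.2007]), np.float64(0.0028663093329857523))
latch base top [array([0.5079, 0.3229, 0.014 ]), array([0.529, 0.156, 0.014]), array([0.3643, 0.1362, 0.014 ])]
latch base side [array([0.5026, 0.3173, 0.014 ]), array([0.529 , 0.1516, 0.014 ]), array([0.3612, 0.1296, 0.014 ]), array([0.3307, 0.2932, 0.014 ])]
latch lip tips L (array([0.4782, 0.278 , 0.2409]), np.float64(0.0011711903911124498)) R (array([0.4887, 0.1935, 0.2393]), np.float64(0.0027131983291056394))
latch arm-yoke corner L (array([0.3849, 0.2663, 0.2341]), np.float64(0.0030489846449311252)) R (array([0.3956, 0.179 , 0.2401]), np.float64(0.0005028396275100263))
latch arm at keeper back (array([0.4489, 0.2702, 0.2386]), np.float64(0.0011935858868046025)) (array([0.4584, 0.1866, 0.2402]), np.float64(0.001447817410750045))
open base top [array([ 0.6012, -0.1429,  0.014 ]), array([ 0.4254, -0.1194,  0.014 ])]
open base side [array([ 0.4247, -0.1255,  0.014 ]), array([ 0.4051, -0.2907,  0.014 ]), array([0.4927, 0.1628, 0.014 ])]
cup [ 0.5262 -0.0008  0.06  ]
bowl [0.7307 0.2123 0.06  ]
diff [0.6033 0.4041 0.06  ]
```

```bash
python3 - <<'E'
import sys;from h import *
np.set_printoptions(precision=4,suppress=True)
for z in(.2,.205,.209):print(z,onz('top',T1(330,184),z),onz('side',S1(306,197),z))
a,b=onz('top',T1(115,165),.2),onz('top',T1(492,202),.2);d=a-b;print('bar mid',(a+b)/2,np.linalg.norm(d),'yaw',np.degrees(np.arctan2(-d[0],d[1])))
a,b=onz('side',S1(266,115),.2),onz('side',S1(355,300),.2);d=a-b;print('bar mid side',(a+b)/2,np.linalg.norm(d),'yaw',np.degrees(np.arctan2(-d[0],d[1])))
import cv2
im=cv2.imread('pics/top0.png');h=cv2.cvtColor(im,cv2.COLOR_BGR2HSV)
print(h[220,355:376].tolist());print(h[204,355:376:4].tolist())
E
```

```text
0.2 [ 0.5364 -0.2228  0.2   ] [ 0.5383 -0.2184  0.2   ]
0.205 [ 0.5362 -0.222   0.205 ] [ 0.5363 -0.2218  0.205 ]
0.209 [ 0.5361 -0.2213  0.209 ] [ 0.5347 -0.2245  0.209 ]
bar mid [ 0.5368 -0.2123  0.2   ] 0.15125783332034384 yaw -7.035157413115783
bar mid side [ 0.5375 -0.2229  0.2   ] 0.13071992192804058 yaw -6.146356358023999
[[13, 161, 87], [12, 185, 80], [11, 163, 86], [14, 175, 86], [12, 157, 83], [13, 181, 83], [12, 155, 87], [14, 162, 85], [12, 161, 84], [12, 170, 81], [15, 169, 83], [14, 174, 82], [14, 167, 81], [12, 163, 83], [12, 168, 82], [12, 163, 83], [13, 154, 86], [13, 162, 85], [13, 161, 84], [12, 183, 74], [11, 148, 38]]
[[13, 112, 66], [125, 27, 56], [111, 38, 67], [110, 20, 76], [128, 13, 81], [90, 7, 76]]
```

Call:
step_arm([
  [-10, -5, -40, 0, 0, 1.2],
  [-40, -20, -80, 0, 0, 2.4],
  [-80, -42, -110, 0, 0, 3.6],
  [-120, -65, -120, 0, 0, 4.8],
  [-160, -88, -120, 0, 0, 6],
  [-200, -110, -120, 0, 0, 7.2],
  [-245, -133, -120, 0, 0, 8.4],
  [-285, -155, -120, 0, 0, 9.6],
], gripper=0, newtons=50)

```text
time: 0.9
ee_pos: [0.419, 0.2859, 0.3511]
tool_rot: [-3.141, 0.0, 1.759]
wrist_force: [1.3, -0.3, 0.2]
width: 0.0855
```

```bash
cat >> h.py <<'E'
from scipy.spatial.transform import Rotation as Ro
def to(P,yawdeg,s=None):
    s=s or observe();R=Ro.from_euler('xyz',s['tool_rot']);G=Ro.from_euler('xyz',[180,0,yawdeg],degrees=True)
    print('t',round(s['time'],2),'at',np.round(s['ee_pos'],4),'rpy',np.round(np.degrees(s['tool_rot']),2),'F',np.round(s['wrist_force'],2),'w',round(s['width'],4))
    print('shift mm',np.round(1000*(R.inv().apply(np.asarray(P)-s['ee_pos'])),1),'rot',np.round(np.degrees((R.inv()*G).as_rotvec())/6,3))
E
python3 -c "
from h import *
to([.536,-.222,.281],82.7)"
```

```text
t 0.9 at [0.419  0.2859 0.3511] rpy [-1.7999e+02  1.0000e-02  1.0080e+02] F [ 1.29 -0.3   0.2 ] w 0.0855
shift mm [-520.8   19.8   70.2] rot [-1.000e-03  3.000e-03  3.016e+00]
```

Call:
step_arm([
  [-40, 2, 0, 0, 0, 0.4],
  [-85, 4, 0, 0, 0, 0.8],
  [-130, 6, 0, 0, 0, 1.2],
  [-175, 8, 0, 0, 0, 1.6],
  [-220, 10, 0, 0, 0, 2],
  [-265, 12, 0, 0, 0, 2.4],
  [-310, 14, 0, 0, 0, 2.8],
  [-350, 16, 0, 0, 0, 3.02],
])

```text
time: 1.7
ee_pos: [0.501, -0.0548, 0.3509]
tool_rot: [-3.141, 0.0, 1.446]
wrist_force: [0.2, 0.0, -0.4]
width: 0.0853
```

```bash
python3 -c "
from h import *
to([.536,-.222,.281],82.7)"
```

```text
t 1.7 at [ 0.501  -0.0548  0.3509] rpy [-1.7996e+02  1.0000e-02  8.2860e+01] F [ 0.16  0.01 -0.39] w 0.0853
shift mm [-161.6   55.5   69.9] rot [-0.006  0.001  0.026]
```

Call:
step_arm([
  [-40, 14, 0, 0, 0, 0],
  [-80, 28, 0, 0, 0, 0],
  [-120, 42, 10, 0, 0, 0],
  [-150, 52, 30, 0, 0, 0],
  [-158, 55, 50, 0, 0, 0],
  [-158, 55, 60, 0, 0, 0],
  [-158, 55, 60, 0, 0, 0],
])

```text
time: 2.4
ee_pos: [0.5351, -0.2153, 0.2891]
tool_rot: [-3.137, -0.002, 1.448]
wrist_force: [-0.3, 1.0, 0.3]
width: 0.0854
```

```bash
python3 - <<'E'
from h import *
import cv2
to([.536,-.222,.181],82.7)
for n,b in(('top',(310,190,430,280)),('side',(230,160,350,310))):
    im=camera(n)[:,:,::-1][b[1]:b[3],b[0]:b[2]]
    f=6 if n=='top' else 4
    cv2.imwrite(f'pics/{n}1.png',cv2.resize(np.clip(255*(im/255.)**.6,0,255).astype('uint8'),None,fx=f,fy=f,interpolation=cv2.INTER_CUBIC))
E
```

```text
t 2.4 at [ 0.5351 -0.2153  0.2891] rpy [-1.7972e+02 -1.2000e-01  8.2950e+01] F [-0.27  1.    0.3 ] w 0.0854
shift mm [ -6.8   2.3 108. ] rot [-0.046 -0.021  0.042]
```

View pics/side1.png

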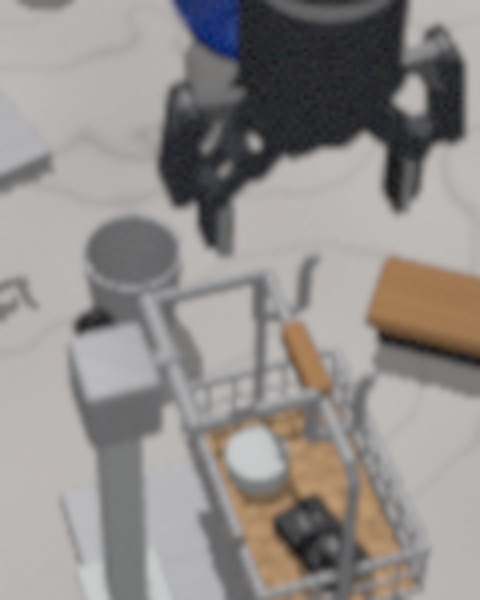

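View pics/top1.png

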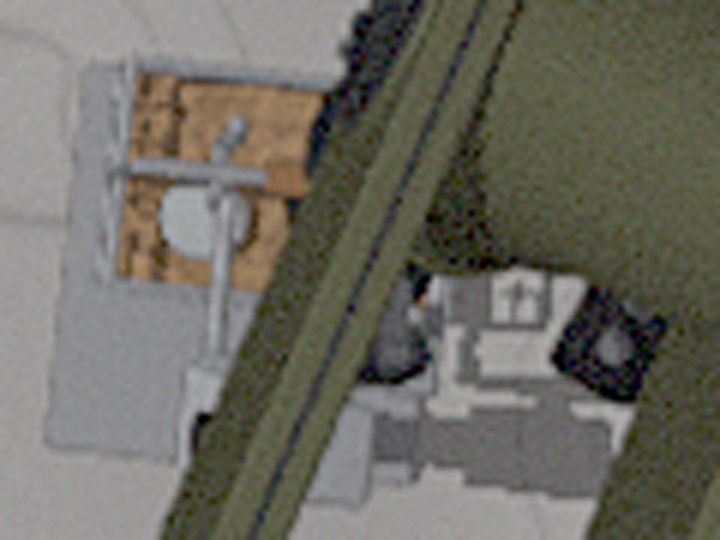

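The side view shows the open hand above the grip, one finger on each side of the bar. The basket, tin and remote haven't moved. Going down now.

Call:
step_arm([
  [-4, 2, 20, 0, 0, 0],
  [-6, 2, 45, 0, 0, 0],
  [-6, 2, 70, 0, 0, 0],
  [-6, 2, 90, 0, 0, 0],
  [-6, 2, 100, 0, 0, 0],
  [-6, 2, 107, 0, 0, 0],
  [-6, 2, 107, 0, 0, 0],
])

```text
time: 3.2
ee_pos: [0.538, -0.2219, 0.1846]
tool_rot: [3.141, 0.0, 1.449]
wrist_force: [0.9, 0.5, -0.2]
width: 0.0852
```

```bash
python3 - <<'E'
from h import *
import cv2
to([.536,-.222,.181],82.7)
for n,b in(('side',(230,160,350,310)),):
    im=camera(n)[:,:,::-1][b[1]:b[3],b[0]:b[2]]
    f=4
    cv2.imwrite(f'pics/{n}2.png',cv2.resize(np.clip(255*(im/255.)**.6,0,255).astype('uint8'),None,fx=f,fy=f,interpolation=cv2.INTER_CUBIC))
E
```

```text
t 3.2 at [ 0.538  -0.2219  0.1846] rpy [179.99   0.    83.02] F [ 0.95  0.54 -0.24] w 0.0852
shift mm [-0.3 -1.9  3.6] rot [0.002 0.001 0.054]
```

View pics/side2.png

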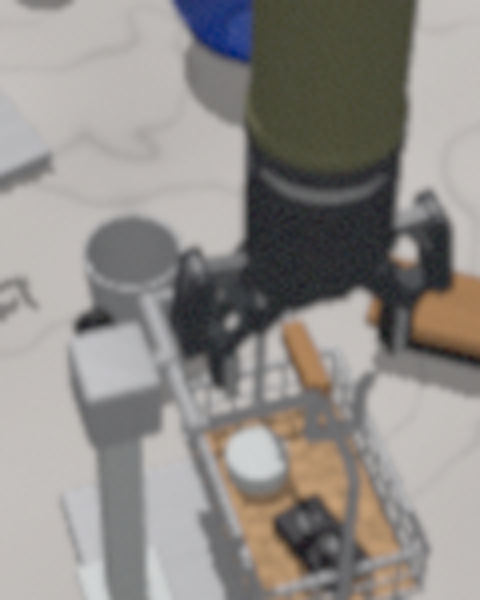

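Call:
step_arm([
  [0, -1.5, 3, 0, 0, 0],
  [0, -1.5, 3, 0, 0, 0],
  [0, -1.5, 3, 0, 0, 0],
  [0, -1.5, 3, 0, 0, 0],
  [0, -1.5, 3, 0, 0, 0],
  [0, -1.5, 3, 0, 0, 0],
], gripper=1, newtons=20)

```text
time: 3.85
ee_pos: [0.5364, -0.2223, 0.1816]
tool_rot: [3.141, 0.0, 1.448]
wrist_force: [0.1, 0.1, 0.9]
width: 0.0136
```

```bash
python3 -c "
from h import *
to([.536,-.222,.181],82.7);print(observe()['torque'])"
```

```text
t 3.85 at [ 0.5364 -0.2223  0.1816] rpy [1.7998e+02 1.0000e-02 8.2980e+01] F [0.06 0.07 0.91] w 0.0136
shift mm [ 0.2 -0.4  0.6] rot [0.004 0.001 0.046]
[-0.00237582  0.00796663 -0.04427119]
```

The fingers closed on the grip at 13.6 mm with almost no side load. I'll tighten the grip and lift.

Call:
step_arm([
  [0, 0, 0, 0, 0, 0],
  [0, 0, 0, 0, 0, 0],
  [0, 0, -3, 0, 0, 0],
  [0, 0, -8, 0, 0, 0],
  [0, 0, -14, 0, 0, 0],
  [0, 0, -21, 0, 0, 0],
  [0, 0, -28, 0, 0, 0],
  [0, 0, -35, 0, 0, 0],
], newtons=90)

```text
time: 4.65
ee_pos: [0.5363, -0.2222, 0.2171]
tool_rot: [3.141, 0.0, 1.448]
wrist_force: [0.0, 0.4, -2.9]
width: 0.0126
```

```bash
python3 -c "
from h import *
to([.536,-.222,.243],82.7);print(observe()['torque'])"
```

```text
t 4.65 at [ 0.5363 -0.2222  0.2171] rpy [1.7998e+02 1.0000e-02 8.2980e+01] F [ 0.01  0.44 -2.94] w 0.0126
shift mm [  0.2  -0.3 -25.9] rot [0.003 0.001 0.046]
[0.07507145 0.01286825 0.00587587]
```

Call:
step_arm([
  [0, 0, -7, 0, 0, 0],
  [0, 0, -14, 0, 0, 0],
  [0, 0, -20, 0, 0, 0],
  [0, 0, -25, 0, 0, 0],
  [0, 0, -27, 0, 0, 0],
  [0, 0, -27, 0, 0, 0],
  [0, 0, -27, 0, 0, 0],
])

```text
time: 5.35
ee_pos: [0.5361, -0.2221, 0.243]
tool_rot: [-3.141, -0.0, 1.448]
wrist_force: [0.2, -0.1, -3.0]
width: 0.0122
```

```bash
python3 - <<'E'
from h import *
import cv2
to([.536,-.222,.243],82.7);print(observe()['torque'])
for n,b in(('side',(230,160,350,310)),):
    im=camera(n)[:,:,::-1][b[1]:b[3],b[0]:b[2]]
    f=4
    cv2.imwrite(f'pics/{n}3.png',cv2.resize(np.clip(255*(im/255.)**.6,0,255).astype('uint8'),None,fx=f,fy=f,interpolation=cv2.INTER_CUBIC))
E
```

```text
t 5.35 at [ 0.5361 -0.2221  0.243 ] rpy [-1.7997e+02 -1.0000e-02  8.2980e+01] F [ 0.23 -0.05 -3.03] w 0.0122
shift mm [ 0.1 -0.1  0. ] rot [-0.005 -0.002  0.046]
[ 0.03581088 -0.00673227  0.00080731]
```

View pics/side3.png

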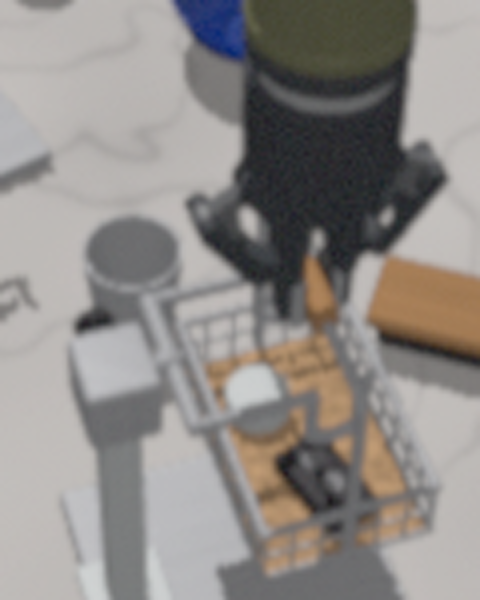

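Call:
step_arm([
  [0, 5, 0, 0, 0, 0],
  [0, 15, 0, 0, 0, 0],
  [0, 28, 0, 0, 0, 0],
  [0, 43, 0, 0, 0, 0],
  [0, 58, 0, 0, 0, 0],
  [0, 73, 0, 0, 0, 0],
  [0, 88, 0, 0, 0, 0],
  [0, 100, 0, 0, 0, 0],
])

```text
time: 6.2
ee_pos: [0.6376, -0.2346, 0.2428]
tool_rot: [3.141, -0.0, 1.449]
wrist_force: [-0.6, 0.1, -3.1]
width: 0.0124
```

Call:
step_arm([
  [0, 6, 0, 0, 0, 0],
  [0, 8, 0, 0, 0, 0],
  [0, 8, 0, 0, 0, 0],
])

```text
time: 6.5
ee_pos: [0.6434, -0.2353, 0.243]
tool_rot: [-3.141, -0.0, 1.448]
wrist_force: [-0.4, -0.2, -2.9]
width: 0.0124
```

```bash
python3 - <<'E'
from h import *
import cv2
# above: latch approach start 110mm out
yaw=np.radians(7.3);seat=np.array([.4637,.2324]);P=seat+.115*np.array([np.cos(yaw),np.sin(yaw)])
print(P);to([P[0],P[1],.243],97.3);print(observe()['torque'])
for n,b in(('side',(230,160,370,310)),):
    im=camera(n)[:,:,::-1][b[1]:b[3],b[0]:b[2]]
    f=4
    cv2.imwrite(f'pics/{n}4.png',cv2.resize(np.clip(255*(im/255.)**.6,0,255).astype('uint8'),None,fx=f,fy=f,interpolation=cv2.INTER_CUBIC))
E
```

```text
[0.57776786 0.24701243]
t 6.5 at [ 0.6434 -0.2353  0.243 ] rpy [-1.7996e+02 -1.0000e-02  8.2990e+01] F [-0.36 -0.18 -2.89] w 0.0124
shift mm [ 4.707e+02 -1.240e+02  1.000e-01] rot [-7.000e-03 -2.000e-03 -2.386e+00]
[ 0.02166192  0.0295952  -0.02744137]
```

View pics/side4.png

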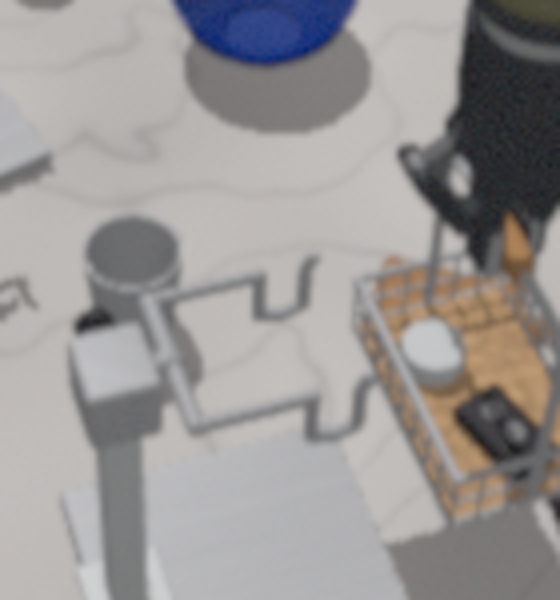

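Call:
step_arm([
  [5, -1, 0, 0, 0, 0],
  [15, -4, 0, 0, 0, -0.1],
  [30, -8, 0, 0, 0, -0.2],
  [50, -13, 0, 0, 0, -0.3],
  [75, -20, 0, 0, 0, -0.4],
  [105, -28, 0, 0, 0, -0.55],
  [140, -37, 0, 0, 0, -0.7],
  [175, -46, 0, 0, 0, -0.9],
])

```text
time: 7.35
ee_pos: [0.6181, -0.053, 0.2436]
tool_rot: [3.141, -0.001, 1.544]
wrist_force: [0.7, 0.8, -2.9]
width: 0.0128
```

Call:
step_arm([
  [35, -6, 0, 0, 0, -0.2],
  [70, -12, 0, 0, 0, -0.4],
  [105, -18, 0, 0, 0, -0.6],
  [138, -23, 0, 0, 0, -0.8],
  [168, -28, 0, 0, 0, -1.0],
  [195, -33, 0, 0, 0, -1.2],
  [220, -36, 0, 0, 0, -1.35],
  [240, -38, 0, 0, 0, -1.45],
])

```text
time: 8.15
ee_pos: [0.586, 0.1881, 0.2437]
tool_rot: [-3.141, -0.001, 1.698]
wrist_force: [0.5, -0.3, -3.1]
width: 0.0122
```

```bash
python3 - <<'E'
from h import *
to([.5778,.247,.243],97.3);print(observe()['torque'])
E
```

```text
t 8.15 at [0.586  0.1881 0.2437] rpy [-1.7999e+02 -6.0000e-02  9.7260e+01] F [ 0.45 -0.34 -3.11] w 0.0122
shift mm [59.4 -0.7  0.7] rot [-0.001 -0.01  -0.006]
[ 0.0075442   0.0002427  -0.01366037]
```

Call:
step_arm([
  [16, 0, 0, 0, 0, 0],
  [30, 0, 0, 0, 0, 0],
  [42, -1, 0, 0, 0, 0],
  [50, -1, 0, 0, 0, 0],
  [54, -1, 0, 0, 0, 0],
  [56, -1, 0, 0, 0, 0],
  [56, -1, 0, 0, 0, 0],
])

```text
time: 8.85
ee_pos: [0.5802, 0.2401, 0.2432]
tool_rot: [-3.141, 0.0, 1.694]
wrist_force: [-0.1, -0.3, -2.7]
width: 0.0127
```

```bash
python3 - <<'E'
from h import *
import cv2
to([.5778,.247,.243],97.3)
for n,b,f in(('top',(130,170,300,300),4.5),('side',(140,80,340,230),4)):
    A=np.mean([camera(n).astype(float) for _ in range(3)],0)[:,:,::-1]
    cv2.imwrite(f'pics/{n}5raw.png',A.astype('uint8'))
    im=A[b[1]:b[3],b[0]:b[2]]
    cv2.imwrite(f'pics/{n}5.png',cv2.resize(np.clip(255*(im/255.)**.6,0,255).astype('uint8'),None,fx=f,fy=f,interpolation=cv2.INTER_CUBIC))
E
```

```text
t 8.85 at [0.5802 0.2401 0.2432] rpy [-1.7999e+02  1.0000e-02  9.7060e+01] F [-0.06 -0.28 -2.66] w 0.0127
shift mm [ 7.2 -1.5  0.2] rot [-0.001  0.002 -0.041]
```

View pics/side5.png

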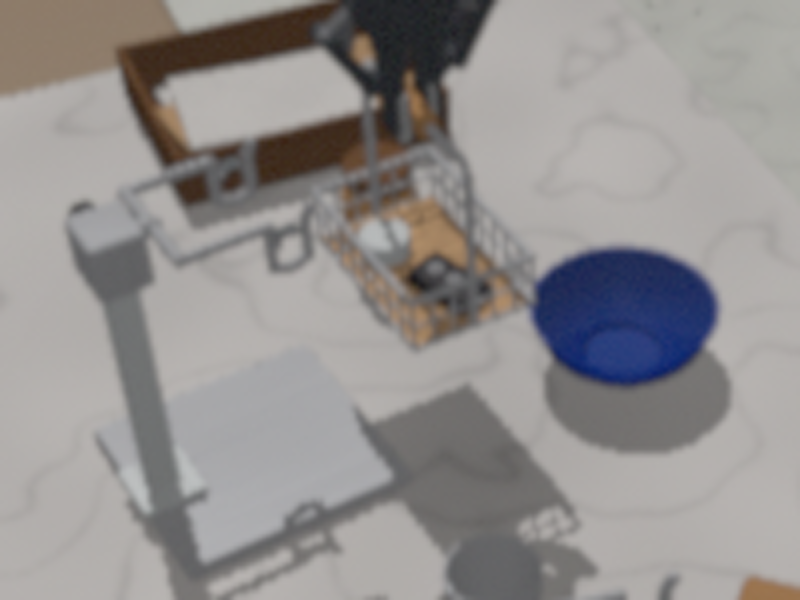

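View pics/top5.png

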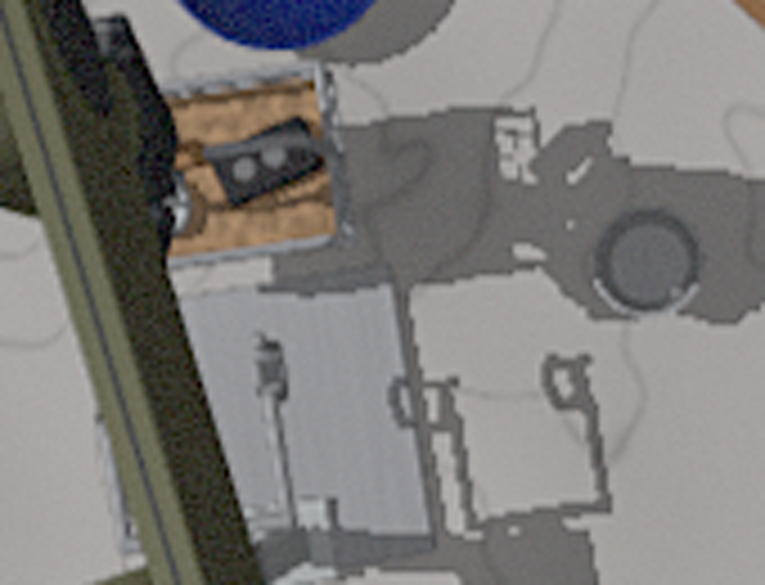

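```bash
python3 - <<'E'
from h import *
import cv2
A=cv2.imread('pics/side5raw.png');B=cv2.imread('pics/top5raw.png');T0=cv2.imread('pics/top0.png')
g=lambda im:np.clip(255*(im/255.)**.6,0,255).astype('uint8')
a=cv2.resize(g(A[110:170,145:245]),None,fx=8,fy=8,interpolation=cv2.INTER_CUBIC)
b=cv2.resize(g(A[160:230,155:255]),None,fx=8,fy=8,interpolation=cv2.INTER_CUBIC)
c=cv2.resize(g(T0[225:305,145:235]),None,fx=7,fy=7,interpolation=cv2.INTER_CUBIC)
for n,i in(('za',a),('zb',b),('zc',c)):cv2.imwrite(f'pics/{n}.png',i)
E
```

```text
(no output)
```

View pics/za.png

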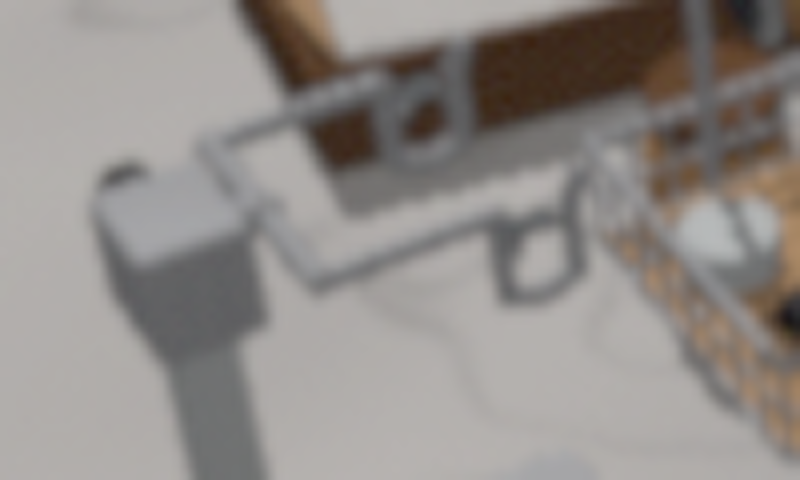

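View pics/zb.png

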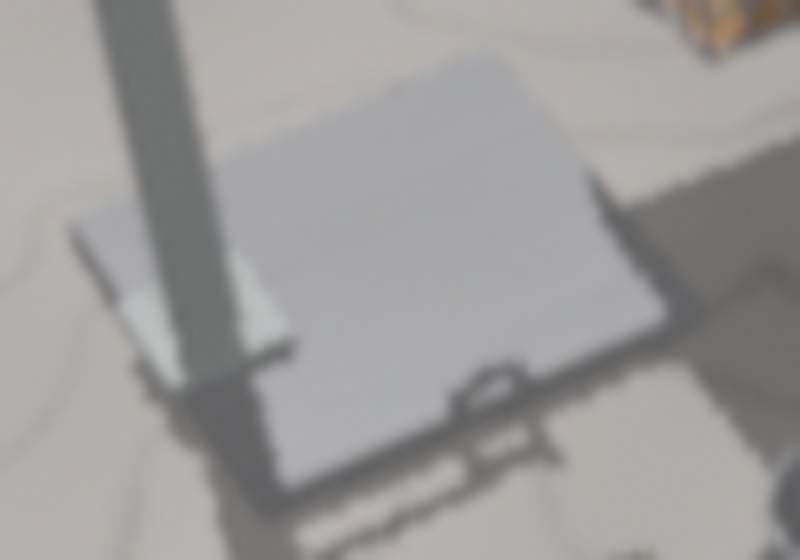

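View pics/zc.png

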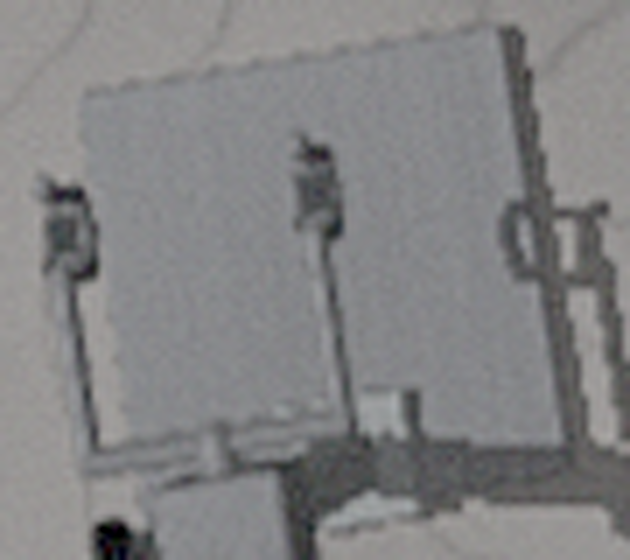

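```bash
python3 - <<'E'
from h import *
np.set_printoptions(precision=4,suppress=True)
zb=lambda *p:cr((155,160),8,p);za=lambda *p:cr((145,110),8,p);zc=lambda *p:cr((145,225),7,p)
fl,fr,rr,rl=[onz('side',zb(*p),.014) for p in((487,50),(672,310),(281,492),(72,228))]
print('side',fl,fr,rr,rl,np.linalg.norm(fl-fr),np.linalg.norm(fr-rr),(fl+fr+rr+rl)/4)
tfl,tfr,trr=[onz('top',zc(*p),.014) for p in((85,92),(500,27),(563,447))]
print('top',tfl,tfr,trr,np.linalg.norm(tfl-tfr),(tfl+trr)/2)
for a,b in((fl,fr),(rl,rr),(tfl,tfr)):d=a-b;print('yaw',np.degrees(np.arctan2(-d[0],d[1])))
for a,b in((fr,rr),(fl,rl),(tfr,trr)):d=a-b;print('yaw',np.degrees(np.arctan2(d[1],d[0])))
for n,t,s in(('lipR',(300,142),(597,145)),('lipL',(45,182),(465,45)),('yokeL',(88,462),(210,145)),('yokeR',(345,420),(320,280)),('backR',(322,238),(500,215)),('backL',(78,275),(378,80))):
    print(n,tri(zc(*t),za(*s)))
E
```

```text
side [0.5047 0.3205 0.014 ] [0.5183 0.1568 0.014 ] [0.3619 0.1316 0.014 ] [0.3307 0.2911 0.014 ] 0.16421060364491755 0.15839435796778373 [0.4289 0.225  0.014 ]
top [0.5084 0.3216 0.014 ] [0.5299 0.1576 0.014 ] [0.3643 0.1359 0.014 ] 0.16542982852708457 [0.4363 0.2288 0.014 ]
yaw 4.7367483019124785
yaw 11.064293573107072
yaw 7.481809534938849
yaw 9.17532364012573
yaw 9.57551789603297
yaw 7.448053973103913
lipR (array([0.4916, 0.1902, 0.2548]), np.float64(0.0058967176143228245))
lipL (array([0.4777, 0.2776, 0.2412]), np.float64(4.593343506016713e-06))
yokeL (array([0.3855, 0.2659, 0.2365]), np.float64(5.6867445912437586e-05))
yokeR (array([0.3973, 0.1811, 0.2382]), np.float64(0.00015997150998457336))
backR (array([0.458 , 0.187 , 0.2398]), np.float64(0.0021017218475793144))
backL (array([0.4457, 0.267 , 0.2434]), np.float64(0.0028733369830222766))
```

Two-view measurements put the latch seat at about (0.4644, 0.2328) with yaw about 7.4°. The arms look about 7 mm above nominal, so the seat is near 0.206. I'll line up first, then come in over the lips.

```bash
python3 -c "
from h import *
to([.4644,.2328,.246],97.4)"
```

```text
t 9.15 at [0.5802 0.2399 0.2433] rpy [-1.800e+02  1.000e-02  9.704e+01] F [-0.83 -0.42 -3.66] w 0.0129
shift mm [   7.1 -115.8   -2.7] rot [-0.001  0.001 -0.06 ]
```

Call:
step_arm([
  [4, 0, -2, 0, 0, -0.06],
  [7, -5, -3, 0, 0, -0.06],
  [7, -15, -3, 0, 0, -0.06],
  [7, -27, -3, 0, 0, -0.06],
  [7, -39, -3, 0, 0, -0.06],
  [7, -50, -3, 0, 0, -0.06],
  [7, -57, -3, 0, 0, -0.06],
  [7, -60, -3, 0, 0, -0.06],
])

```text
time: 9.95
ee_pos: [0.5185, 0.2397, 0.2466]
tool_rot: [-3.142, 0.0, 1.701]
wrist_force: [0.4, 0.0, -2.9]
width: 0.0125
```

```bash
python3 - <<'E'
from h import *
import cv2
to([.4644,.2328,.246],97.4)
A=camera('side')[:,:,::-1]
cv2.imwrite('pics/side6.png',cv2.resize(np.clip(255*(A[80:180,140:270]/255.)**.6,0,255).astype('uint8'),None,fx=6,fy=6,interpolation=cv2.INTER_CUBIC))
E
```

```text
t 9.95 at [0.5185 0.2397 0.2466] rpy [-180.      0.     97.45] F [ 0.38  0.01 -2.9 ] w 0.0125
shift mm [  0.1 -54.5   0.6] rot [-0.001  0.     0.009]
```

View pics/side6.png

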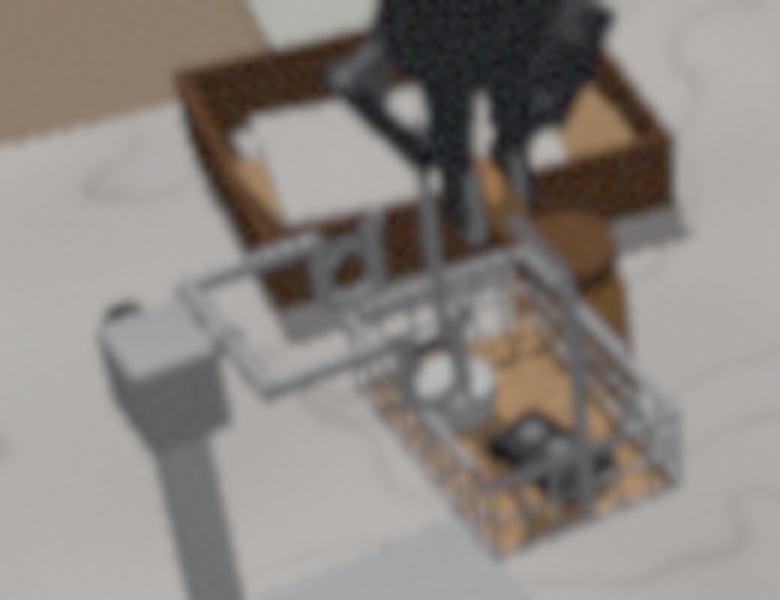

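Call:
step_arm([
  [0, -6, 0, 0, 0, 0],
  [0, -15, 0, 0, 0, 0],
  [0, -25, 0, 0, 0, 0],
  [0, -35, 0, 0, 0, 0],
  [0, -44, 0, 0, 0, 0],
  [0, -50, 0, 0, 0, 0],
  [0, -53, 0, 0, 0, 0],
  [0, -54, 0, 0, 0, 0],
])

```text
time: 10.8
ee_pos: [0.4659, 0.2329, 0.2465]
tool_rot: [3.141, -0.0, 1.701]
wrist_force: [-0.2, 0.6, -2.9]
width: 0.0129
```

```bash
python3 - <<'E'
from h import *
import cv2
to([.4644,.2328,.246],97.4)
A=np.mean([camera('side')[:,:,::-1].astype(float) for _ in range(3)],0)
cv2.imwrite('pics/side7.png',cv2.resize(np.clip(255*(A[100:170,160:260]/255.)**.6,0,255).astype('uint8'),None,fx=8,fy=8,interpolation=cv2.INTER_CUBIC))
A=np.mean([camera('top')[:,:,::-1].astype(float) for _ in range(3)],0)
cv2.imwrite('pics/top7.png',cv2.resize(np.clip(255*(A[220:310,130:250]/255.)**.6,0,255).astype('uint8'),None,fx=6,fy=6,interpolation=cv2.INTER_CUBIC))
E
```

```text
t 10.8 at [0.4659 0.2329 0.2465] rpy [179.98  -0.    97.45] F [-0.16  0.62 -2.89] w 0.0129
shift mm [ 0.1 -1.5  0.5] rot [ 0.004 -0.     0.008]
```

View pics/side7.png

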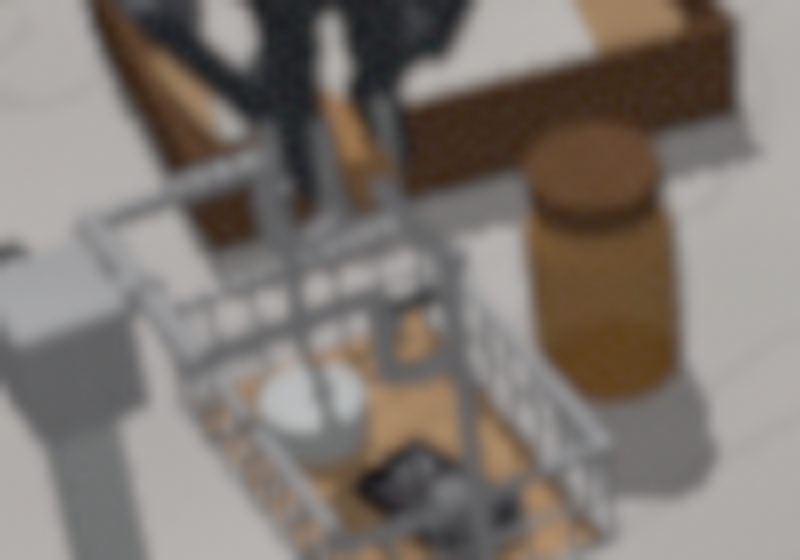

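View pics/top7.png

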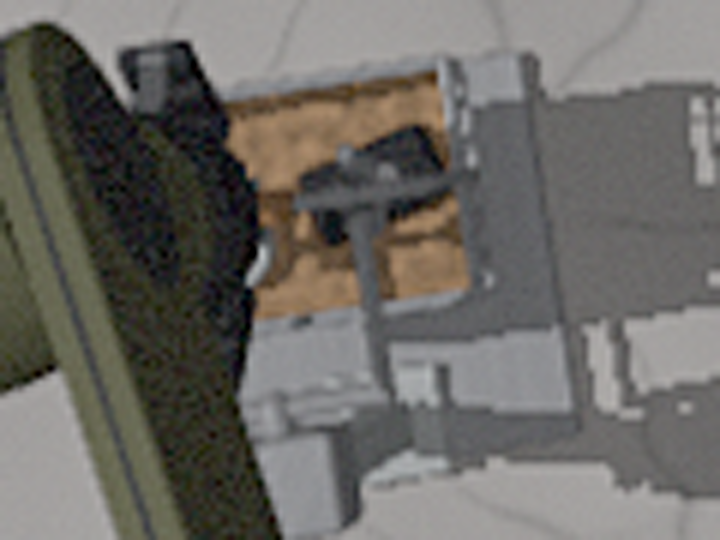

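```bash
python3 - <<'E'
from h import *
import cv2
np.set_printoptions(precision=4,suppress=True)
yaw=np.radians(7.45);ux=np.array([np.cos(yaw),np.sin(yaw),0]);uy=np.array([-np.sin(yaw),np.cos(yaw),0])
bar=np.array([.4659,.2329,.2655])
seat=np.array([.4644,.2328,0])
for y in(-.042,-.06):print('bar pred top',proj('top',bar+uy*y))
for x in(-.009-.004,0,.021):
  for z in(.23,.24,.245):print('hook R x',x,z,proj('top',seat+ux*x-uy*.042+[0,0,z]), 'L',proj('top',seat+ux*x+uy*.042+[0,0,z]))
B=cv2.imread('pics/top0.png')
A=np.mean([camera('top')[:,:,::-1].astype(float) for _ in range(4)],0)
f=16
i=np.hstack([cv2.resize(np.clip(255*(q[238:272,178:202]/255.)**.6,0,255).astype('uint8'),None,fx=f,fy=f,interpolation=cv2.INTER_CUBIC) for q in(B,A)])
cv2.imwrite('pics/top8.png',i)
E
```

```text
bar pred top [186.6193 252.6901]
bar pred top [194.5495 251.448 ]
hook R x -0.013 0.23 [190.4415 258.4282] L [154.5242 264.0607]
hook R x -0.013 0.24 [189.6362 258.6098] L [153.3994 264.2926]
hook R x -0.013 0.245 [189.2281 258.7018] L [152.8295 264.41  ]
hook R x 0 0.23 [189.6241 252.8768] L [153.7245 258.5006]
hook R x 0 0.24 [188.812  253.0092] L [152.5932 258.683 ]
hook R x 0 0.245 [188.4005 253.0763] L [152.02   258.7755]
hook R x 0.021 0.23 [188.3055 243.9213] L [152.4344 249.5311]
hook R x 0.021 0.24 [187.4823 243.9743] L [151.2926 249.6338]
hook R x 0.021 0.245 [187.0653 244.0012] L [150.7141 249.6859]
```

View pics/top8.png

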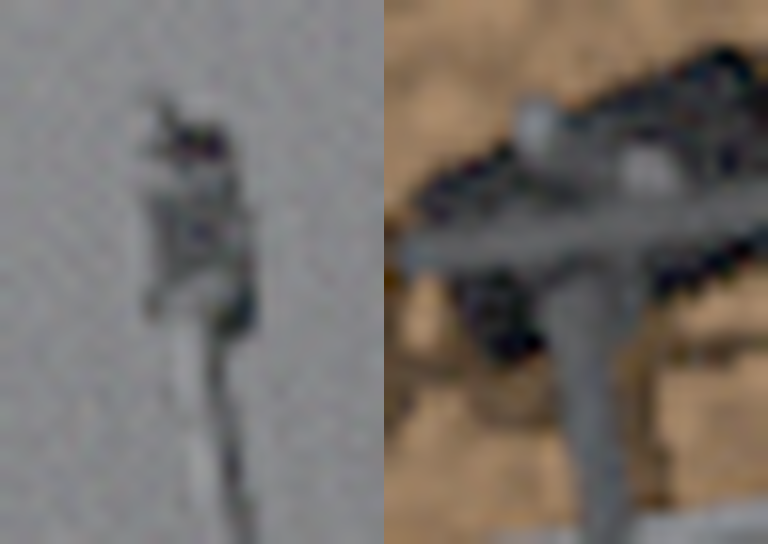

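The top view puts the bar about 2 mm forward of the hook mouth, and the state readout agrees (1.5 mm). I'll correct by −2 mm and start down, feeling for the keepers.

Call:
step_arm([
  [0, -1, 0, 0, 0, 0],
  [0, -2, 2, 0, 0, 0],
  [0, -2, 6, 0, 0, 0],
  [0, -2, 11, 0, 0, 0],
  [0, -2, 15, 0, 0, 0],
  [0, -2, 18, 0, 0, 0],
  [0, -2, 20, 0, 0, 0],
  [0, -2, 20, 0, 0, 0],
])

```text
time: 12.1
ee_pos: [0.464, 0.2326, 0.2259]
tool_rot: [-3.141, 0.0, 1.701]
wrist_force: [0.2, 0.2, -3.4]
width: 0.0126
```

```bash
python3 - <<'E'
from h import *
import cv2
to([.4644,.2328,.246],97.4);print(observe()['torque'])
A=np.mean([camera('side')[:,:,::-1].astype(float) for _ in range(3)],0)
cv2.imwrite('pics/side9.png',cv2.resize(np.clip(255*(A[100:170,160:260]/255.)**.6,0,255).astype('uint8'),None,fx=8,fy=8,interpolation=cv2.INTER_CUBIC))
E
```

```text
t 12.1 at [0.464  0.2326 0.2259] rpy [-1.7996e+02  1.0000e-02  9.7440e+01] F [ 0.18  0.18 -3.41] w 0.0126
shift mm [  0.2   0.4 -20.1] rot [-0.007  0.002  0.007]
[ 0.01182545 -0.01220262 -0.03455221]
```

View pics/side9.png

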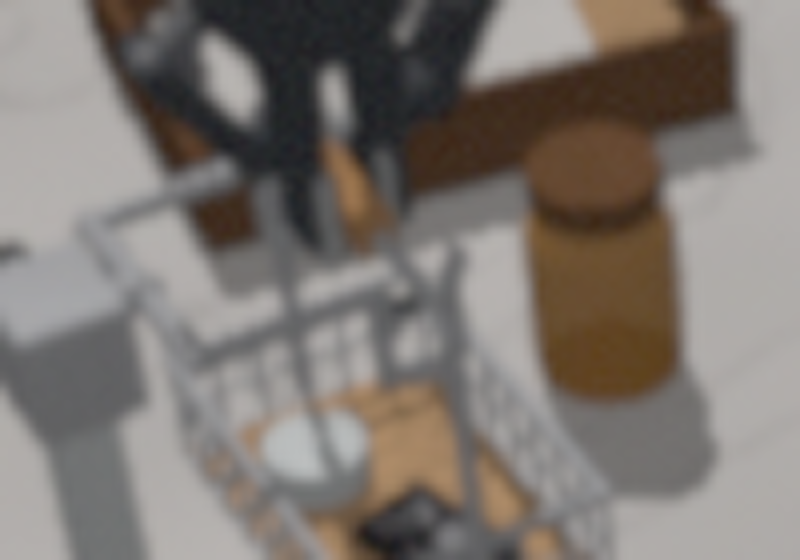

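The bar is now inside the mouths, behind the lip visible at (450,255), with no contact yet. Continuing slowly.

Call:
step_arm([
  [0, 0, 1.5, 0, 0, 0],
  [0, 0, 3, 0, 0, 0],
  [0, 0, 4.5, 0, 0, 0],
  [0, 0, 6, 0, 0, 0],
  [0, 0, 7, 0, 0, 0],
  [0, 0, 7, 0, 0, 0],
])

```text
time: 12.85
ee_pos: [0.464, 0.2326, 0.2191]
tool_rot: [-3.141, 0.0, 1.701]
wrist_force: [0.3, -0.5, -2.3]
width: 0.0124
```

Call:
step_arm([
  [0, 0, 1, 0, 0, 0],
  [0, 0, 2, 0, 0, 0],
  [0, 0, 3, 0, 0, 0],
  [0, 0, 3, 0, 0, 0],
])

```text
time: 13.25
ee_pos: [0.4643, 0.2327, 0.217]
tool_rot: [3.141, -0.0, 1.701]
wrist_force: [-1.0, -0.9, 3.2]
width: 0.0127
```

Call:
step_arm([
  [0, 0, 1, 0, 0, 0],
  [0, 0, 2, 0, 0, 0],
  [0, 0, 3, 0, 0, 0],
  [0, 0, 3, 0, 0, 0],
])

```text
time: 13.65
ee_pos: [0.465, 0.2329, 0.2143]
tool_rot: [3.139, -0.0, 1.701]
wrist_force: [-0.5, -0.7, 5.7]
width: 0.0125
```

Call:
step_arm([
  [0, 0, 1, 0, 0, 0],
  [0, 0, 2, 0, 0, 0],
  [0, 0, 3, 0, 0, 0],
  [0, 0, 3, 0, 0, 0],
])

```text
time: 14.05
ee_pos: [0.4661, 0.2333, 0.2117]
tool_rot: [3.137, -0.001, 1.701]
wrist_force: [1.2, 0.2, 5.9]
width: 0.0128
```

Call:
step_arm([
  [0, 0, 1, 0, 0, 0],
  [0, 0, 2, 0, 0, 0],
  [0, 0, 3, 0, 0, 0],
  [0, 0, 3, 0, 0, 0],
])

```text
time: 14.45
ee_pos: [0.467, 0.2335, 0.2088]
tool_rot: [3.135, -0.001, 1.701]
wrist_force: [2.0, 0.2, 5.5]
width: 0.0127
```

```bash
python3 -c "
from h import *
to([.4644,.2328,.246],97.4);print(observe()['torque'])"
```

```text
t 14.45 at [0.467  0.2335 0.2088] rpy [ 1.7962e+02 -7.0000e-02  9.7440e+01] F [1.97 0.21 5.53] w 0.0127
shift mm [ -0.3  -2.5 -37.2] rot [ 0.063 -0.011  0.007]
[ 0.01069157 -0.39266751  0.04206048]
```

Call:
step_arm([
  [0, -0.5, 1, 0, 0, 0],
  [0, -1, 2, 0, 0, 0],
  [0, -1, 3, 0, 0, 0],
  [0, -1, 3, 0, 0, 0],
])

```text
time: 14.85
ee_pos: [0.4667, 0.2336, 0.2059]
tool_rot: [3.134, -0.001, 1.701]
wrist_force: [6.2, 0.9, 3.8]
width: 0.0121
```

Call:
step_arm([
  [0, 0, 1, 0, 0, 0],
  [0, 0, 2, 0, 0, 0],
  [0, 0, 3, 0, 0, 0],
  [0, 0, 3, 0, 0, 0],
])

```text
time: 15.25
ee_pos: [0.4656, 0.2333, 0.2021]
tool_rot: [3.136, -0.001, 1.701]
wrist_force: [5.6, 0.8, 2.4]
width: 0.0123
```

```bash
python3 -c "
from h import *
to([.4644,.2328,.246],97.4);print(observe()['torque'])"
```

```text
t 15.25 at [0.4656 0.2333 0.2021] rpy [ 1.7971e+02 -6.0000e-02  9.7440e+01] F [5.62 0.79 2.43] w 0.0123
shift mm [ -0.3  -1.  -43.9] rot [ 0.049 -0.01   0.006]
[ 0.13837879 -0.82506539  0.08669102]
```

Call:
step_arm([
  [0, 0, 1, 0, 0, 0],
  [0, 0, 2, 0, 0, 0],
  [0, 0, 3, 0, 0, 0],
  [0, 0, 3, 0, 0, 0],
])

```text
time: 15.65
ee_pos: [0.4652, 0.2331, 0.1987]
tool_rot: [3.137, -0.001, 1.701]
wrist_force: [6.1, 0.7, 1.4]
width: 0.0121
```

Call:
step_arm([
  [0, 0, 1, 0, 0, 0],
  [0, 0, 2, 0, 0, 0],
  [0, 0, 2, 0, 0, 0],
])

```text
time: 15.95
ee_pos: [0.4651, 0.233, 0.1961]
tool_rot: [3.138, -0.0, 1.701]
wrist_force: [7.2, 0.9, -1.9]
width: 0.0129
```

Call:
step_arm([
  [0, 0, 1, 0, 0, 0],
  [0, 0, 2, 0, 0, 0],
  [0, 0, 2, 0, 0, 0],
])

```text
time: 16.25
ee_pos: [0.4609, 0.2319, 0.1927]
tool_rot: [-3.136, 0.001, 1.701]
wrist_force: [-0.7, -0.3, -2.6]
width: 0.0119
```

```bash
python3 -c "
from h import *
to([.4644,.2328,.246],97.4);print(observe()['torque'])"
```

```text
t 16.25 at [0.4609 0.2319 0.1927] rpy [-1.7969e+02  6.0000e-02  9.7430e+01] F [-0.72 -0.29 -2.65] w 0.0119
shift mm [  0.4   3.3 -53.3] rot [-0.051  0.01   0.005]
[0.02355619 0.04096285 0.01905873]
```

The keepers snapped: vertical force is back to the basket's weight alone. I'll re-centre and close the last few millimetres.

Call:
step_arm([
  [0, 1, 0, 0, 0, 0],
  [0, 1, 0, 0, 0, 0],
  [0, 1, 0.5, 0, 0, 0],
  [0, 1, 1, 0, 0, 0],
  [0, 1, 1, 0, 0, 0],
])

```text
time: 16.75
ee_pos: [0.464, 0.2326, 0.1933]
tool_rot: [-3.141, 0.0, 1.701]
wrist_force: [0.6, -0.4, -2.4]
width: 0.0124
```

Call:
step_arm([
  [0, 0, 0.5, 0, 0, 0],
  [0, 0, 1, 0, 0, 0],
  [0, 0, 1, 0, 0, 0],
])

```text
time: 17.05
ee_pos: [0.4641, 0.2327, 0.1923]
tool_rot: [-3.141, 0.0, 1.701]
wrist_force: [0.9, -0.4, -3.0]
width: 0.0125
```

Call:
step_arm([
  [0, 0, 0.5, 0, 0, 0],
  [0, 0, 1, 0, 0, 0],
  [0, 0, 1, 0, 0, 0],
])

```text
time: 17.35
ee_pos: [0.4641, 0.2327, 0.1912]
tool_rot: [-3.141, 0.0, 1.701]
wrist_force: [-0.0, -0.2, -3.2]
width: 0.0125
```

Call:
step_arm([
  [0, 0, 0.5, 0, 0, 0],
  [0, 0, 1, 0, 0, 0],
  [0, 0, 1, 0, 0, 0],
])

```text
time: 17.65
ee_pos: [0.4644, 0.2327, 0.1905]
tool_rot: [3.141, -0.0, 1.701]
wrist_force: [0.2, -0.8, -1.8]
width: 0.0124
```

Call:
step_arm([
  [0, 0, 0.5, 0, 0, 0],
  [0, 0, 0.5, 0, 0, 0],
  [0, 0, 0.5, 0, 0, 0],
])

```text
time: 17.95
ee_pos: [0.4644, 0.2327, 0.1903]
tool_rot: [3.141, -0.0, 1.701]
wrist_force: [-0.3, -0.1, 1.7]
width: 0.0124
```

Call:
step_arm([
  [0, 0, 0.5, 0, 0, 0],
  [0, 0, 0.5, 0, 0, 0],
  [0, 0, 0.5, 0, 0, 0],
])

```text
time: 18.25
ee_pos: [0.4645, 0.2328, 0.1902]
tool_rot: [3.14, -0.0, 1.701]
wrist_force: [-1.0, -0.6, 6.2]
width: 0.0125
```

Call:
step_arm([
  [0, 0, 0.5, 0, 0, 0],
  [0, 0, 0.5, 0, 0, 0],
  [0, 0, 0.5, 0, 0, 0],
])

```text
time: 18.55
ee_pos: [0.4645, 0.2328, 0.1901]
tool_rot: [3.14, -0.0, 1.701]
wrist_force: [-2.9, -0.9, 8.7]
width: 0.0126
```

The TCP has stopped at 0.190 while force keeps rising, about 3.5 N per 0.5 mm. That means the bar is bottomed, so I'll lean in up to about 20 N contact, which should read about 17 N at the wrist.

Call:
step_arm([
  [0, 0, 0.5, 0, 0, 0],
  [0, 0, 0.5, 0, 0, 0],
  [0, 0, 0.5, 0, 0, 0],
])

```text
time: 18.85
ee_pos: [0.4646, 0.2328, 0.19]
tool_rot: [3.14, -0.0, 1.701]
wrist_force: [-2.7, -1.0, 11.2]
width: 0.0123
```

Call:
step_arm([
  [0, 0, 0.4, 0, 0, 0],
  [0, 0, 0.4, 0, 0, 0],
  [0, 0, 0.4, 0, 0, 0],
])

```text
time: 19.15
ee_pos: [0.4646, 0.2328, 0.19]
tool_rot: [3.139, -0.0, 1.701]
wrist_force: [-3.3, -2.1, 11.6]
width: 0.0123
```

```bash
python3 -c "
from h import *
to([.4644,.2328,.246],97.4);print(observe()['torque'])"
```

```text
t 19.15 at [0.4646 0.2328 0.19  ] rpy [ 1.7987e+02 -2.0000e-02  9.7440e+01] F [-3.32 -2.14 11.56] w 0.0123
shift mm [  0.1  -0.1 -56. ] rot [ 0.022 -0.004  0.007]
[-0.36641765  0.55458015 -0.04979904]
```

Call:
step_arm([
  [0, 0, 0.4, 0, 0, 0],
  [0, 0, 0.4, 0, 0, 0],
  [0, 0, 0.4, 0, 0, 0],
])

```text
time: 19.45
ee_pos: [0.4646, 0.2328, 0.1899]
tool_rot: [3.139, -0.0, 1.701]
wrist_force: [-4.4, -2.6, 15.8]
width: 0.0126
```

Call:
step_arm([
  [0, 0, 0.3, 0, 0, 0],
  [0, 0, 0.3, 0, 0, 0],
  [0, 0, 0.3, 0, 0, 0],
])

```text
time: 19.75
ee_pos: [0.4646, 0.2328, 0.1899]
tool_rot: [3.139, -0.001, 1.701]
wrist_force: [-4.6, -2.3, 16.3]
width: 0.0125
```

About 19–20 N held on the seat for 0.6 s. Next I'll take the load off, check it, and release.

Call:
step_arm([
  [0, 0, -0.7, 0, 0, 0],
  [0, 0, -1.4, 0, 0, 0],
  [0, 0, -2.1, 0, 0, 0],
  [0, 0, -2.1, 0, 0, 0],
  [0, 0, -2.1, 0, 0, 0],
])

```text
time: 20.25
ee_pos: [0.4645, 0.2328, 0.1901]
tool_rot: [3.14, -0.0, 1.701]
wrist_force: [-2.2, -0.5, 7.1]
width: 0.0124
```

```bash
python3 - <<'E'
from h import *
import cv2
to([.4644,.2328,.246],97.4);print(observe()['torque'])
A=np.mean([camera('side')[:,:,::-1].astype(float) for _ in range(3)],0)
cv2.imwrite('pics/side10.png',cv2.resize(np.clip(255*(A[100:190,160:260]/255.)**.6,0,255).astype('uint8'),None,fx=6,fy=6,interpolation=cv2.INTER_CUBIC))
E
```

```text
t 20.25 at [0.4645 0.2328 0.1901] rpy [ 1.7993e+02 -1.0000e-02  9.7440e+01] F [-2.19 -0.52  7.12] w 0.0124
shift mm [  0.   -0.  -55.9] rot [ 0.012 -0.002  0.007]
[-0.25590582  0.257015   -0.00374639]
```

View pics/side10.png

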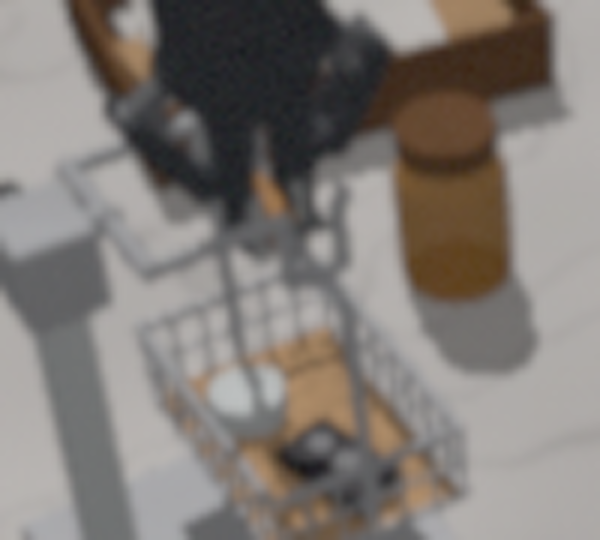

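Call:
step_arm([
  [0, 0, -0.7, 0, 0, 0],
  [0, 0, -1.3, 0, 0, 0],
  [0, 0, -1.3, 0, 0, 0],
  [0, 0, -1.3, 0, 0, 0],
])

```text
time: 20.8
ee_pos: [0.4644, 0.2327, 0.1904]
tool_rot: [3.141, 0.0, 1.701]
wrist_force: [0.6, 0.4, -0.6]
width: 0.0125
```

Call:
step_arm([
  [0, 0, 0, 0, 0, 0],
  [0, 0, 0, 0, 0, 0],
  [0, 0, 0, 0, 0, 0],
], newtons=20)

```text
time: 21.1
ee_pos: [0.4643, 0.2327, 0.1904]
tool_rot: [3.142, 0.0, 1.701]
wrist_force: [1.6, 0.9, -0.2]
width: 0.0127
```

Call:
step_arm([
  [0, 0, 0, 0, 0, 0],
  [0, 0, 0, 0, 0, 0],
  [0, 0, 0, 0, 0, 0],
  [0, 0, 0, 0, 0, 0],
  [0, 0, 0, 0, 0, 0],
], gripper=0.5)

```text
time: 21.6
ee_pos: [0.4641, 0.2327, 0.1906]
tool_rot: [-3.141, 0.0, 1.701]
wrist_force: [0.0, -0.2, 0.5]
width: 0.043
```

Call:
step_arm([
  [0, 0, -5, 0, 0, 0],
  [0, 0, -15, 0, 0, 0],
  [0, 0, -30, 0, 0, 0],
  [0, 0, -50, 0, 0, 0],
  [0, 0, -75, 0, 0, 0],
  [0, 0, -105, 0, 0, 0],
  [0, 0, -135, 0, 0, 0],
  [0, 0, -160, 0, 0, 0],
])

```text
time: 22.4
ee_pos: [0.4644, 0.2328, 0.3535]
tool_rot: [3.139, -0.001, 1.701]
wrist_force: [0.7, -0.2, -0.2]
width: 0.0431
```

```bash
python3 - <<'E'
from h import *
import cv2
to([.4644,.2328,.246],97.4);print(observe()['torque'])
A=np.mean([camera('side')[:,:,::-1].astype(float) for _ in range(3)],0)
cv2.imwrite('pics/side11.png',cv2.resize(np.clip(255*(A[100:190,160:260]/255.)**.6,0,255).astype('uint8'),None,fx=6,fy=6,interpolation=cv2.INTER_CUBIC))
E
```

```text
t 22.4 at [0.4644 0.2328 0.3535] rpy [ 1.7985e+02 -4.0000e-02  9.7440e+01] F [ 0.65 -0.19 -0.17] w 0.0431
shift mm [-1.000e-01 -3.000e-01  1.075e+02] rot [ 0.025 -0.007  0.006]
[-0.01449366 -0.00496197  0.02522911]
```

View pics/side11.png

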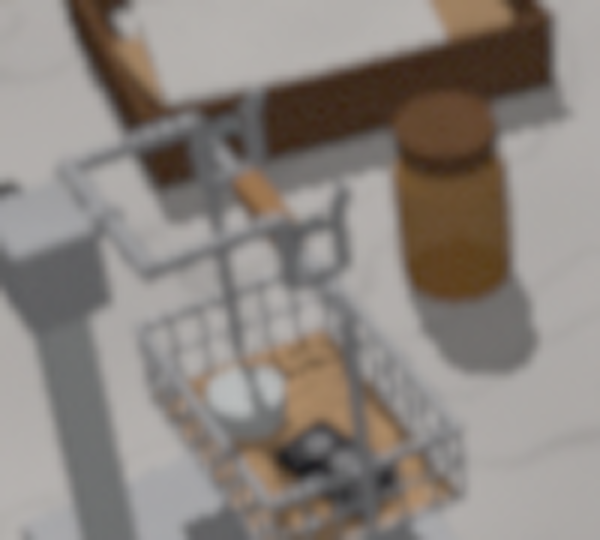

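The basket hangs released in the hooks, with the remote and tin still inside. I'll move the arm aside and check from above.

Call:
step_arm([
  [-20, 0, -10, 0, 0, 0],
  [-50, 0, -20, 0, 0, 0],
  [-90, 0, -20, 0, 0, 0],
  [-130, 0, -20, 0, 0, 0],
  [-170, 0, -20, 0, 0, 0],
  [-200, 0, -20, 0, 0, 0],
  [-210, 0, -20, 0, 0, 0],
  [-210, 0, -20, 0, 0, 0],
])

```text
time: 23.35
ee_pos: [0.4909, 0.0235, 0.3696]
tool_rot: [-3.14, -0.001, 1.698]
wrist_force: [0.3, 0.9, 0.6]
width: 0.0429
```

```bash
python3 - <<'E'
from h import *
import cv2
A=np.mean([camera('top')[:,:,::-1].astype(float) for _ in range(3)],0)
S=camera('side')[:,:,::-1];g=lambda x:np.clip(255*(x/255.)**.6,0,255).astype('uint8')
cv2.imwrite('pics/top12.png',cv2.resize(g(A[220:310,130:250]),None,fx=6,fy=6,interpolation=cv2.INTER_CUBIC))
cv2.imwrite('pics/top12f.png',g(A));cv2.imwrite('pics/side12f.png',g(S))
s=observe();print(s['time'],s['wrist_force'],s['width'])
E
```

```text
23.55 [ 0.34126342 -0.6783468   0.5330863 ] 0.04285604612794202
```

View pics/top12.png

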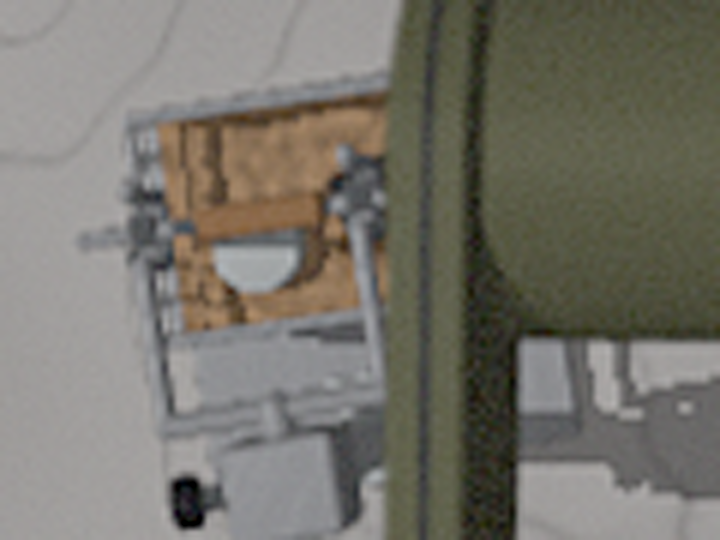

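View pics/side12f.png

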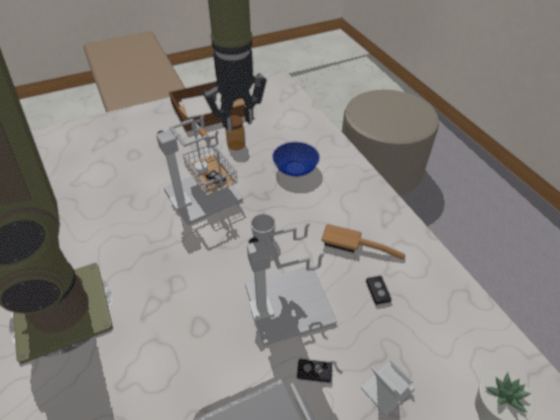

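View pics/top12f.png

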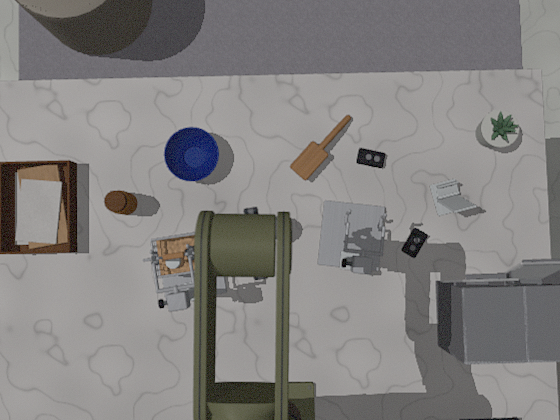

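```bash
python3 - <<'E'
from h import *
print(onz('top',cr((130,220),6,(260,216)),.217))
close_job()
E
```

```text
[0.46417435 0.23281467 0.217     ]
the job is handed in; nothing more can be done
```

The basket is hanging level in the latch stand's hooks with both keepers shut over the bar, and the job is handed in. It took about 23.6 s of the 64 s; `close_job` reports no verdict.

- **Lift and carry:** I pinched the wooden grip, lifted it 62 mm off the open hooks and pulled it 108 mm clear. It was carried level and brought in over the latch stand's lips.
- **Pressing home:** The keepers gave way at about 8.5 N and snapped shut. The bar bottomed with its axis at about 0.2085 m, so that seat is roughly 8 mm above nominal. I leaned on it with about 19–20 N (wrist reading plus the basket's weight), then unloaded to about 0 N, opened the fingers and withdrew.
- **Last checks:** From above, the grip centre measured (0.4642, 0.2328) against my seat estimate of (0.4644, 0.2328). The remote and tin were still in the basket, the bystanders I could see looked unmoved, and the wrist force was near zero. The arm hid part of the right hook and most of the coin cup in the top view, so I checked those only in the side view.
- **Disagreements:**
  - The two cameras differed by 3–5 mm on some of the latch stand's base corners; the hook and yoke points agreed with the top view, so I used that.
  - The images suggested the seat was about 6–7 mm high, and contact gave about 8 mm.
  - While opening, the keepers pushed the bar sideways by about 2–3 mm; I re-centred it before bottoming.

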